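# Latch the washed tray back into the chopping stand

### The job

The ingredient tray has been washed and lies upside down on the draining mat: turn it the right way up and slide it, rear end first, into the empty middle bay of the chopping stand. Press it gently to the end of its travel so that the push-push latch catches, then let go and make sure that it has stayed in, level with its neighbours. Do not ram it, and do not disturb the other things.

Things in the scene. Friction and masses are not known exactly. Their poses are not given: they have to be found in the camera images.
- tray: White plastic drawer tray, 160 mm long (own x), 64 mm wide (own y), 50 mm high (own z), about 0.28 kg, walls 3 mm, slides easily on steel. Origin: centre of its underside. Own x points from the front panel (x = -80 mm) to the rear (+80 mm), own z from the underside (0) to the open rim (50 mm). It starts upside down on the mat, rim down, front panel to the robot's left.
- tray_front (a point): Centre of the outer face of the tray's front panel, the place to press: 25 mm above the underside. The panel is 8 mm thick, as wide and as high as the tray. Axes as the tray's.
- tray_rear (a point): Centre of the tray's rear end, 25 mm above the underside. The end is flat, so the tray can stand upright on it. The floor lies 16 mm above the underside; beneath it, open to the rear, hangs the latch's heart-shaped cam track; the tray glides on the lower edges of its two sides.
- stand: Chopping stand, fixed: red board 290 mm wide, top 73 mm above the worktop, on a steel frame 249 mm wide, 202 mm deep, over three bays 79 mm apart, open below: trays glide on the worktop. Outer bays: trays that are home. Origin: on the worktop, centre of the middle bay's mouth; x into the bay (to the robot's left and somewhat away from it). Bay 67 mm wide, 71 at the flared mouth, 56 high.
- bay_home (a point): Where the tray's origin lies when the tray is latched: on the worktop, 62 mm inside the mouth. The tray's front panel then stands 18 mm out of the bay's mouth, level with its neighbours' fronts. Axes as the stand's. From 38 mm before home a spring pushes the tray outwards, 4 N rising to 7 N; with friction it takes some 6 to 11 N to press it in. Sideways play 1.5 mm each way.
- bay_end (a point): Where the centre of the tray's front face is at the end of its travel (rigid stop), 12 mm deeper than home and 6 mm out of the mouth. The latch swings over 8 mm deeper than home; let go, the tray springs back to home and stays. Pressed less, it comes back out to 38 mm before home and can be pressed anew; pressing a latched tray to the end releases it. Axes as the stand's.
- mat: Black ribbed rubber draining mat, 140 x 240 mm, fixed, top 10 mm above the worktop. Origin at the centre of its underside.
- bowl: Steel bowl, bystander, 150 mm across and 65 mm high. Origin at the centre of its underside.
- jar: Glass jar with steel cap, bystander, 48 mm across and 95 mm high. Origin at the centre of its underside.
- mill: Dark wooden pepper mill, bystander, 54 mm across and 155 mm high. Origin at the centre of its underside.
Things that resemble listed ones, but are neither listed nor needed, are in the scene too. There is more than one size of the tray; the one meant has the size given above.

How it is judged:
By the outcome, as a careful person would: the job done as asked, in the order asked, and still so for the second after the job is handed in, with the robot touching nothing.
It also fails if it takes over 70 s, if anything falls off the work surface, if the arm or the gripper's body presses on something with over 40 N, if the wrist force passes 120 N, or if a joint passes its speed limit or range.

### The arm

A 6-joint arm with a two-finger parallel gripper is mounted at the origin on the work surface. World frame = base frame: x ahead of the robot, y to its left, z up, the work surface at z = 0. Lengths are in m, angles in rad, forces in N, time in s.
With the tool pointing down it reaches from about 0.325 to 0.775 m from the base axis. Payload 5.5 kg.
Tool frame: the origin (TCP) lies between the finger pads; the fingertips stand 8 mm ahead of it and the grasp point (between the pads) lies 11 mm behind it (tcp_to_tips is the distance from the TCP to the fingertips, in m); z points along the fingers, y is the line along which they close (so a half turn about z gives the same grasp; the last joint's range is limited). The gripper opens to 88 mm and grips with 3 to 60 N. Pads are 20 mm wide; open, the fingers measure 115 mm over their backs; the gripper's body (75 mm by 178 mm) begins 61 mm behind the grasp point.
Start: joints at [1.245, 0.091, 1.231, -0, 1.82, -0.057], TCP at [0.159, 0.578, 0.231] pointing down, gripper open.
Joint ranges: [-2.87, 2.87], [-0.86, 2.18], [0.17, 2.46], [-1.51, 4.65], [0.06, 2.69], [-2.65, 2.65]. Speed limits (rad/s): [2.57, 2.57, 3.01, 3.14, 3.14, 3.14].

### API

Orientations are given as a unit quaternion [w, x, y, z].
In Python, from bench import * gives the robot as it stands. Calls block until the motion is done:
- move_to(position, orientation): joint-space move of the TCP to a pose.
- move_l(position, speed=0.15, orientation=None): straight line of the TCP; orientation=None keeps the orientation; speed is the mean speed in m/s.
- movej(angles): joint-space move.
- gripper_open() and close(): open the fingers fully, or close them until they stop; the grip force is fixed at half the most.
- hold(seconds).
- inverse_kinematics(position, orientation): joint angles nearest the present ones, or None.
- state(): the state.
- get_image(name): name is "side" or "top"; returns a dict with "frame" (400x640x3 uint8, blue, green, red), "depth" (400x640 float32, m along the optical axis (not along the pixel's ray), 0 where there is no reading), "camera_matrix" (3x3 intrinsics, pixels), "k1" (the pictures are not rectified: a ray, as slopes to the right and down, at radius r is drawn at 1 + k1 r^2 times it, then the intrinsics apply), "view" (4x4, takes a point from world to camera coordinates). Camera axes: x right, y up, looking along -z (the intrinsics and any distortion apply to the point x, -y, -z); pixel columns grow to the right and rows downward; lengths in m; the calibration is good to about 2 mm. A picture is of the moment at which its call begins.
A pose or a line that the arm cannot do raises IKError and nothing moves.
- job_done(): hands the job in; it is judged then, once.
The state is a dict: "time": time; "joint_pos": joint angles; "dq": joint speeds; "joint_torque": joint torques, N m; "ee_pos": TCP position; "ee_rot": TCP orientation; "ft_force": force on the tool from outside, world axes, zero at the start; "moment": the same for the moment, N m; "finger_gap": finger opening in m; "finger_force": force on a finger pad.
Only numpy, scipy, OpenCV 4.12 (cv2) and the standard library are available. Lean on these libraries where they do the work, as an engineer would, in place of code of your own. Each camera call takes 0.05 s, during which the arm holds its last target. There are 200 camera calls.

## Working session

There is one attempt and no reset: what is moved stays moved. The work goes in short steps, each a Python script; the robot and the scene stay as the last script left them, time stands still between calls to the robot, and variables do not carry over. Pictures are saved under pics/ and viewed, at most 10 in all, crops included, and the job is handed in when it is done.

```bash
ls; mkdir -p pics; cat > h.py <<'E'
from bench import *
import numpy as np, cv2, pickle
def rays(im,uv):
    K=im["camera_matrix"];k=im["k1"]
    uv=np.atleast_2d(np.array(uv,float))
    d=(uv-[K[0][2],K[1][2]])/[K[0][0],K[1][1]]
    s=d.copy()
    for _ in range(20): s=d/(1+k*(s**2).sum(1,keepdims=True))
    V=np.array(im["view"]);R=V[:3,:3];o=-R.T@V[:3,3]
    c=np.c_[s[:,0],-s[:,1],-np.ones(len(s))]
    return o,c@R
def onplane(im,uv,z):
    o,r=rays(im,uv); return o+r*((z-o[2])/r[:,2])[:,None]
def cloud(im):
    h,w=im["depth"].shape
    u,v=np.meshgrid(np.arange(w),np.arange(h))
    o,r=rays(im,np.c_[u.ravel(),v.ravel()])
    P=o+r*im["depth"].reshape(-1,1); P[im["depth"].ravel()==0]=np.nan
    return P.reshape(h,w,3)
def proj(im,p):
    V=np.array(im["view"]);c=V[:3,:3]@np.array(p)+V[:3,3]
    s=np.array([c[0],-c[1]])/-c[2]; s=s*(1+im["k1"]*(s@s))
    K=np.array(im["camera_matrix"]);return K[:2,:2]@s+K[:2,2]
E
python3 - <<'E'
from h import *
for n in("side","top"):
    im=get_image(n); pickle.dump(im,open(n+"0.pkl","wb")); cv2.imwrite(f"pics/{n}0.png",im["frame"])
    print(n,im["camera_matrix"],im["k1"],np.array(im["view"]).round(3))
    V=np.array(im["view"]);print(-V[:3,:3].T@V[:3,3])
print(state())
E
```

```text
pics
side [[379.30303936   0.         324.72038008]
 [  0.         379.30303936 205.96812468]
 [  0.           0.           1.        ]] -0.07907531479649432 [[-0.829 -0.559  0.006  0.331]
 [ 0.419 -0.616  0.667 -0.346]
 [-0.369  0.556  0.745 -0.663]
 [ 0.     0.     0.     1.   ]]
[0.17476986 0.34033504 0.7225375 ]
top [[380.24656951   0.         323.84243734]
 [  0.         380.24656951 203.6533858 ]
 [  0.           0.           1.        ]] -0.03560174840361585 [[ 0.027 -0.999  0.019 -0.203]
 [ 0.996  0.029  0.082 -0.53 ]
 [-0.083  0.017  0.996 -1.046]
 [ 0.     0.     0.     1.   ]]
[ 0.44662334 -0.16967598  1.08952457]
{'time': 0.1, 'joint_pos': array([ 1.24530927e+00,  9.18002640e-02,  1.23172656e+00,  1.76727227e-05,
        1.81979566e+00, -5.67176384e-02]), 'dq': array([-4.77974079e-04, -1.60317411e-03, -3.61080002e-03,  9.30521809e-05,
       -7.41543576e-04, -1.98768441e-03]), 'joint_torque': array([ 2.39634050e-03, -4.47861600e+01, -4.07568061e+01,  7.01081380e-02,
        2.85273325e-02, -1.32790069e-04]), 'ee_pos': array([0.15925686, 0.57823047, 0.22963191]), 'ee_rot': array([-1.72692475e-04,  1.33978394e-01,  9.90983876e-01, -8.47540635e-04]), 'ft_force': array([-0.81519883, -0.46849803, -0.00797718]), 'moment': array([-0.04547238,  0.01132178, -0.02809448]), 'finger_force': 0.0, 'finger_gap': 0.08767285491868092}
```

View pics/side0.png

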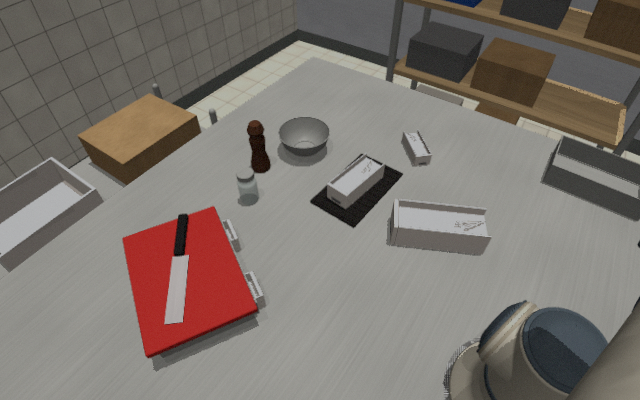

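View pics/top0.png

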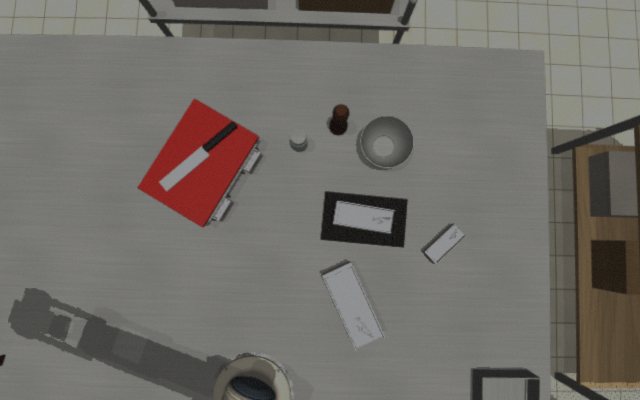

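The side view shows the inverted tray on the black mat at about (357,182), with a bigger tray at (440,228) and a smaller one at (416,147) as lookalikes. The stand is at (190,280), with its empty middle bay between two tray fronts at (231,235) and (254,290). In the top view the tray is at (364,217), with its cam marks at the right (rear) end, and the stand fronts are at (253,162) and (222,210).

```bash
python3 - <<'E'
from h import *
I={n:pickle.load(open(n+"0.pkl","rb")) for n in("side","top")}
for n,im in I.items():
    P=cloud(im); f=im["frame"].astype(int); b,g,r=f[...,0],f[...,1],f[...,2]; z=P[...,2]
    def box(mask,name):
        m=cv2.morphologyEx(mask.astype(np.uint8),cv2.MORPH_OPEN,np.ones((2,2)))
        c,l,s,ce=cv2.connectedComponentsWithStats(m)
        for i in range(1,c):
            if s[i,4]<60: continue
            p=P[l==i]; rc=cv2.minAreaRect(p[:,:2].astype(np.float32)*1000)
            print(n,name,"px",ce[i].round(),"n",s[i,4],"xy",np.round(rc[0],1),"size",np.round(rc[1],1),"ang",round(rc[2],1),"z",np.nanpercentile(p[:,2],[5,50,95]).round(4))
    box((r>110)&(g<70)&(b<70)&(z<.2),"red")
    box((r<45)&(g<45)&(b<45)&(z<.03)&(z>.002),"mat")
    X,Y=P[...,0],P[...,1]
    ins=(X>.2)&(X<.85)&(Y>-.6)&(Y<.5)&(z<.3)
    box(ins&(z>.05)&(z<.07)&(r>60),"z50-70")
    box(ins&(z>.03)&(z<.3),"z>30")
    for nm,uv in (("table",(300,300)),):
        print(n,nm,P[uv[1],uv[0]])
E
```

```text
side red px [186. 281.] n 10854 xy [632.3 159.7] size [205.7 286.4] ang 61.0 z [0.0705 0.0726 0.0747]
side mat px [262. 168.] n 128 xy [ 751.  -217.7] size [55.4 23. ] ang 73.5 z [0.     0.014  0.0249]
side mat px [359. 200.] n 1534 xy [ 489.9 -300.6] size [236.  131.1] ang 84.5 z [0.0013 0.0082 0.0115]
side z50-70 px [304. 124.] n 324 xy [ 730.  -389.4] size [153.1 125.5] ang 37.3 z [0.0459 0.0556 0.0633]
side z50-70 px [351. 180.] n 365 xy [ 498.9 -322. ] size [ 84.4 223.8] ang 0.8 z [0.0437 0.0522 0.0605]
side z50-70 px [248. 188.] n 127 xy [ 709.6 -131.1] size [34.8 91.6] ang 17.3 z [0.0447 0.058  0.0678]
side z50-70 px [429. 218.] n 1068 xy [ 268.4 -266.3] size [200.2  89.5] ang 26.2 z [0.0479 0.0592 0.0687]
side z50-70 px [236. 320.] n 122 xy [487.3 168.6] size [90.4 31. ] ang 67.4 z [0.0094 0.022  0.0657]
side z50-70 px [181. 344.] n 180 xy [547.7 266.5] size [132.5  33.6] ang 61.0 z [-0.0005  0.0211  0.065 ]
side z>30 px [305. 134.] n 997 xy [ 716.5 -370.7] size [139.1 187.8] ang 30.7 z [0.0242 0.0458 0.0619]
side z>30 px [258. 143.] n 647 xy [ 820.4 -294.6] size [ 33.3 227.4
[... 1484 characters left out ...]
.2  54.8] ang 82.3 z [0.0011 0.0661 0.0693]
top z>30 px [201. 164.] n 8600 xy [620.3 166.6] size [225.3 298.1] ang 54.6 z [0.0553 0.0724 0.0773]
top z>30 px [340. 118.] n 412 xy [ 775.9 -238.4] size [41.6 83.5] ang 47.1 z [0.0224 0.1289 0.1522]
top z>30 px [391. 138.] n 903 xy [ 726.4 -362.3] size [108.2 162.1] ang 44.8 z [0.0001 0.0475 0.0649]
top z>30 px [299. 140.] n 306 xy [ 711.9 -118.5] size [42.  61.4] ang 46.3 z [0.0202 0.0923 0.0973]
top z>30 px [364. 217.] n 1379 xy [ 497.8 -301.2] size [168.3  66. ] ang 83.4 z [0.0287 0.0436 0.0589]
top z>30 px [351. 299.] n 2191 xy [ 263.9 -276.8] size [221.9  82.5] ang 29.7 z [0.042  0.046  0.0677]
top table [ 0.2623142  -0.12851865 -0.0019209 ]
```

```bash
cat > m.py <<'E'
from h import *
def rect(im,mask,z):
    m=cv2.morphologyEx(mask.astype(np.uint8),cv2.MORPH_CLOSE,np.ones((7,7)))
    cs,_=cv2.findContours(m,cv2.RETR_EXTERNAL,cv2.CHAIN_APPROX_NONE)
    c=max(cs,key=cv2.contourArea).reshape(-1,2)
    p=onplane(im,c,z)[:,:2]
    return cv2.minAreaRect((p*1000).astype(np.float32))
E
python3 - <<'E'
from m import *
I={n:pickle.load(open(n+"0.pkl","rb")) for n in("side","top")}
for n,im in I.items():
    P=cloud(im); f=im["frame"].astype(int); b,g,r=f[...,0],f[...,1],f[...,2]
    X,Y,Z=P[...,0],P[...,1],P[...,2]
    print(n,"board",np.round(np.hstack(rect(im,(r>90)&(g<70)&(b<70)&(X<.85)&(Y>-.05)&(Z<.12),.073)),1))
    near=(abs(X-.498)<.08)&(abs(Y+.301)<.14)
    print(n,"mat",np.round(np.hstack(rect(im,near&(r<60),.010)),1))
    w=near&(r>90)&(Z>.015)
    cs,_=cv2.findContours(w.astype(np.uint8),0,1);print("tray px",cv2.boundingRect(max(cs,key=len)))
    # point set seen at tray sides and floor
    q=P[near&(Z>.03)&(Z<.075)&(r>60)]
    print("tray pts",np.round(np.hstack(cv2.minAreaRect((q[:,:2]*1000).astype(np.float32))),1))
    # stand frame: local coords
    a=np.radians(61); ex=np.array([np.cos(a),np.sin(a)]); ey=np.array([-ex[1],ex[0]])
    q=P[(X<.85)&(Y>-.1)&(Z>.01)&(Z<.2)&(X>.3)&np.isfinite(Z)]
    L=(q[:,:2]-[.632,.160])@np.c_[ex,ey]
    k=(L[:,0]<-.104)&(L[:,0]>-.16)&(q[:,2]<.065)
    print(n,"fronts: x pct",np.percentile(L[k,0],[2,10,25,50,75]).round(4),"z",np.percentile(q[k,2],[5,50,95,99]).round(4))
    h,e=np.histogram(L[k,1],np.arange(-.13,.131,.01)); print(dict(zip(e.round(3),h)))
# enlarged crops
s=I["side"]["frame"][200:330,190:290]; t=I["top"]["frame"][130:250,190:430]
cv2.imwrite("pics/c.png",np.vstack([cv2.resize(np.hstack([s[:120],t]),None,fx=2.3,fy=2.3,interpolation=cv2.INTER_CUBIC),cv2.resize(I["side"]["frame"][140:230,300:420],(782,300),interpolation=cv2.INTER_CUBIC)[:,:,:]]))
E
```

```text
side board [632.6 161.3 208.3 292.8  61.3]
side mat [ 493.1 -296.3  238.5  137.8   85.9]
tray px (327, 153, 58, 55)
tray pts [ 500.1 -293.6  162.6   66.2   81.4]
side fronts: x pct [-0.1258 -0.1239 -0.1206 -0.1162 -0.1104] z [0.017  0.0471 0.0587 0.06  ]
{np.float64(-0.13): np.int64(6), np.float64(-0.12): np.int64(48), np.float64(-0.11): np.int64(32), np.float64(-0.1): np.int64(30), np.float64(-0.09): np.int64(32), np.float64(-0.08): np.int64(23), np.float64(-0.07): np.int64(19), np.float64(-0.06): np.int64(92), np.float64(-0.05): np.int64(13), np.float64(-0.04): np.int64(7), np.float64(-0.03): np.int64(6), np.float64(-0.02): np.int64(5), np.float64(-0.01): np.int64(6), np.float64(-0.0): np.int64(6), np.float64(0.01): np.int64(6), np.float64(0.02): np.int64(7), np.float64(0.03): np.int64(6), np.float64(0.04): np.int64(64), np.float64(0.05): np.int64(40), np.float64(0.06): np.int64(47), np.float64(0.07): np.int64(46), np.float64(0.08): np.int64(40), np.float64(0.09): np.int64(30), np.float64(0.1): np.int64(106), np.float64(0.11): np.int64(17), np.float64(0.12): np.int64(2)}
top board 
[... 379 characters left out ...]
oat64(-0.09): np.int64(34), np.float64(-0.08): np.int64(34), np.float64(-0.07): np.int64(36), np.float64(-0.06): np.int64(37), np.float64(-0.05): np.int64(18), np.float64(-0.04): np.int64(9), np.float64(-0.03): np.int64(10), np.float64(-0.02): np.int64(7), np.float64(-0.01): np.int64(7), np.float64(-0.0): np.int64(8), np.float64(0.01): np.int64(7), np.float64(0.02): np.int64(11), np.float64(0.03): np.int64(20), np.float64(0.04): np.int64(44), np.float64(0.05): np.int64(42), np.float64(0.06): np.int64(41), np.float64(0.07): np.int64(42), np.float64(0.08): np.int64(44), np.float64(0.09): np.int64(43), np.float64(0.1): np.int64(35), np.float64(0.11): np.int64(13), np.float64(0.12): np.int64(2)}
```

View pics/c.png

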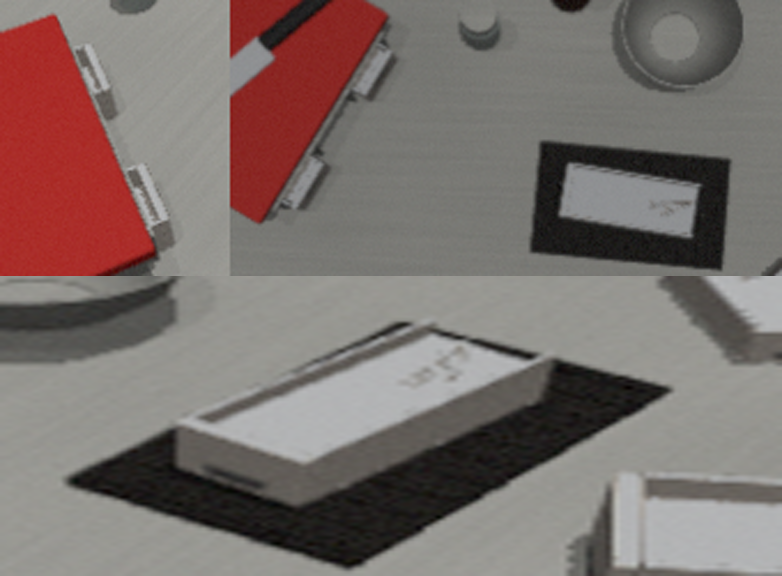

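```bash
cat >> h.py <<'E'
from scipy.spatial.transform import Rotation as Ro
def quat(z,y):
    z=np.array(z,float);z/=np.linalg.norm(z);y=np.array(y,float);y-=z*(y@z);y/=np.linalg.norm(y)
    q=Ro.from_matrix(np.c_[np.cross(y,z),y,z]).as_quat();return np.array([q[3],*q[:3]])
def ik(p,q): 
    try: return inverse_kinematics(list(p),list(q))
    except Exception as e: return None
def both(z,y,p):
    """reachable variants of the half turn"""
    return [(s,j) for s in(1,-1) for j in [ik(p,quat(z,s*np.array(y)))] if j is not None]
UP=np.array([0,0,1.])
# pose of TCP holding tray: tray axes X(dir),Z(dir), origin O; tool z = cosT*X - sinT*Z (T pitch), grasp point at tray (gx,0,gz)
def tool(O,X,Z,gx,gz,T):
    X,Z=np.array(X,float),np.array(Z,float); Y=np.cross(Z,X); zt=np.cos(T)*X-np.sin(T)*Z
    return O+gx*X+gz*Z+.011*zt, zt, Y
E
python3 - <<'E'
from h import *
I={n:pickle.load(open(n+"0.pkl","rb")) for n in("side","top")}
a=np.radians(61.1); ex=np.array([np.cos(a),np.sin(a)]); ey=np.array([-ex[1],ex[0]]); c0=np.array([.634,.159])
for n,im in I.items():
    P=cloud(im); q=P[np.isfinite(P[...,2])&(P[...,2]>.012)&(P[...,2]<.055)&(P[...,0]<.85)&(P[...,1]>-.1)&(P[...,0]>.3)]
    L=(q[:,:2]-c0)@np.c_[ex,ey]
    k=(L[:,0]<-.112)&(L[:,0]>-.15)
    for s in(-1,1):
        g=L[k&(np.sign(L[:,1])==s)]; print(n,s,len(g),"y",np.percentile(g[:,1],[1,3,97,99]).round(4),"x",np.percentile(g[:,0],[1,5,20]).round(4))
# IK feasibility
X0=np.array([-np.cos(np.radians(81.7)),-np.sin(np.radians(81.7)),0]); O0=np.array([.5,-.296,.06])
p,z,y=tool(O0,X0,-UP,-.005,.022,-np.pi/2); print("g1",p,z,both(z,y,p))
mouth=np.r_[c0-.107*ex,0]; EX=np.r_[ex,0]
for T in np.radians([20,30,40,50,60]):
    for gx in(-.035,):
        r=[]
        for d in(-.14,-.07,-.009):
            p,z,y=tool(mouth+d*EX,EX,UP,gx,.03,T); r.append([s for s,_ in both(z,y,p)])
        print("ins",np.degrees(T),r)
for S in [(.4,-.05),(.45,0),(.5,-.05),(.45,.0),(.55,-.1),(.6,-.05)]:
    for yaw in np.radians([-60,-30,0,30,60,90]):
        d=np.array([np.cos(yaw),np.sin(yaw),0]); O=np.array([*S,.08])
        p,z,y=tool(O,-UP,d,-.005,.022,-np.pi/2); A=[s for s,_ in both(z,y,p)]
        out=[]
        for T in np.radians([0,20,30,40,50,60]):
            p,z,y=tool(O,-UP,d,-.035,.03,T); B=[s for s,_ in both(z,y,p)]
            p,z,y=tool(O-[0,0,.08],d,UP,-.035,.03,T); C=[s for s,_ in both(z,y,p)]
            out.append((B,C))
        print(S,round(np.degrees(yaw)),A,out)
E
```

```text
side -1 221 y [-0.1112 -0.1108 -0.0481 -0.0469] x [-0.1264 -0.1257 -0.1233]
side 1 280 y [0.0467 0.0475 0.1104 0.1106] x [-0.1262 -0.1254 -0.1229]
top -1 145 y [-0.1124 -0.1116 -0.0503 -0.0496] x [-0.1266 -0.1264 -0.1259]
top 1 154 y [0.0434 0.0442 0.1053 0.1066] x [-0.129  -0.1286 -0.1281]
g1 [ 0.50072178 -0.29105237  0.027     ] [-8.83926797e-18 -6.05909795e-17 -1.00000000e+00] [(-1, array([-5.85269161e-01,  9.22822935e-02,  1.59263977e+00, -4.44089210e-16,
        1.45667059e+00, -4.40406833e-01]))]
ins 20.0 [[1, -1], [1, -1], [1, -1]]
ins 29.999999999999996 [[1, -1], [-1], [-1]]
ins 40.0 [[-1], [-1], [-1]]
ins 50.0 [[-1], [-1], [-1]]
ins 59.99999999999999 [[-1], [-1], [-1]]
(0.4, -0.05) -60 [] [([1, -1], [1, -1]), ([1, -1], [1, -1]), ([1, -1], [1]), ([1, -1], [1]), ([1, -1], [1]), ([1, -1], [1])]
(0.4, -0.05) -30 [] [([1, -1], []), ([1, -1], []), ([1, -1], []), ([1, -1], []), ([1, -1], []), ([1, -1], [])]
(0.4, -0.05) 0 [] [([1, -1], []), ([1, -1], []), ([1, -1], []), ([1, -1], []), ([1, -1], []), ([1, -1], [])]
(0.4, -0.05) 30 [] [([1, -1], []), ([1, -1], []), ([1, -1], []), ([1
[... 3329 characters left out ...]
 -1], [1]), ([1, -1], [1]), ([1, -1], [1]), ([1, -1], [1])]
(0.6, -0.05) -30 [1, -1] [([1, -1], [1, -1]), ([1, -1], []), ([1, -1], [1]), ([1, -1], [1]), ([1, -1], [1, -1]), ([1, -1], [1, -1])]
(0.6, -0.05) 0 [1, -1] [([1, -1], []), ([1, -1], []), ([1, -1], []), ([1, -1], [1, -1]), ([1, -1], [1, -1]), ([], [1, -1])]
(0.6, -0.05) 30 [1, -1] [([1, -1], [1, -1]), ([1, -1], [-1]), ([1, -1], [-1]), ([1, -1], [-1]), ([1, -1], [-1]), ([1, -1], [-1])]
(0.6, -0.05) 60 [1, -1] [([-1], [1, -1]), ([1, -1], [1, -1]), ([1, -1], [-1]), ([1, -1], [-1]), ([1, -1], [-1]), ([1, -1], [-1])]
(0.6, -0.05) 90 [1, -1] [([-1], [1, -1]), ([-1], [1, -1]), ([-1], [1, -1]), ([-1], [1, -1]), ([-1], [1, -1]), ([-1], [-1])]
```

The crop confirms the pose: the tray is inverted with its front panel (handle slot) at the left and the cam at the rear right. Its centre is about (0.500, -0.296) and the floor is 16 mm below the top at 60 mm. The bay is empty. I'll grasp it now.

```bash
cat >> h.py <<'E'
GX1,GZ1=-.03,.022
a=np.radians(61.1); EX=np.array([np.cos(a),np.sin(a),0]); EY=np.array([-EX[1],EX[0],0])
MOUTH=np.array([.634,.159,0])-.1085*EX-.0015*EY
S=MOUTH-.14*EX
def st(): 
    s=state(); print("t",round(s["time"],2),"p",s["ee_pos"].round(4),"F",s["ft_force"].round(1),"gap",round(s["finger_gap"],4),"ff",round(s["finger_force"],1))
E
python3 - <<'E'
from h import *
X0=np.array([-np.cos(np.radians(81.7)),-np.sin(np.radians(81.7)),0]); O0=np.array([.5,-.2955,.06])
p,z,y=tool(O0,X0,-UP,GX1,GZ1,-np.pi/2); q=quat(z,-y)
move_to(p+[0,0,.12],q); st(); move_l(p,.12); st(); close(); st()
move_l(p+[0,0,.22],.2); st()
# check plan for next
for h in(.10,.002):
    O=S+[0,0,.08+h]
    # tray x down: origin is 80 mm above the rear end
    p,z,y=tool(O,-UP,EX,GX1,GZ1,-np.pi/2); print(h,p,both(z,y,p))
im=get_image("side"); cv2.imwrite("pics/s1.png",im["frame"])
E
```

```text
t 3.3 p [ 0.5047 -0.2652  0.1471] F [ 0.5 -0.5 -0. ] gap 0.0879 ff 0.0
t 4.45 p [ 0.5049 -0.2662  0.0281] F [-0.8  0.4  0.5] gap 0.088 ff 0.0
t 4.95 p [ 0.5045 -0.2659  0.0274] F [-0.2  0.   2. ] gap 0.0639 ff 30.0
t 6.2 p [ 0.5039 -0.2656  0.2452] F [-0.9 -0.7 -4. ] gap 0.0639 ff 30.0
0.1 [ 0.53116584 -0.03038753  0.21      ] [(-1, array([-0.80137442,  0.06113738,  1.93581766,  1.44496168,  1.84051023,
       -0.44325416]))]
0.002 [ 0.53116584 -0.03038753  0.112     ] [(1, array([-0.80137442,  0.25816108,  1.93787072,  1.39356338,  1.81035137,
        2.49497135])), (-1, array([-0.80137442,  0.25816108,  1.93787072,  1.39356338,  1.81035137,
       -0.6466213 ]))]
```

View pics/s1.png

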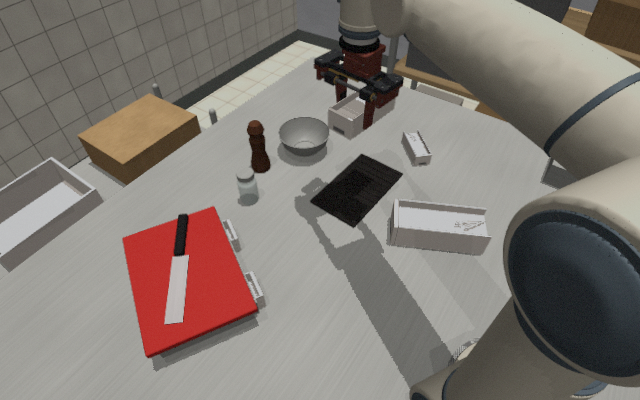

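The tray is held level (gap 63.9 mm) and clear of the mat at about (362,112). Next I tilt it and stand it on its rear end.

```bash
python3 - <<'E'
from h import *
pose=lambda h: tool(S+[0,0,.08+h],-UP,EX,GX1,GZ1,-np.pi/2)
p,z,y=pose(.12); move_to(p,quat(z,-y)); st()
p,_,_=pose(.015); move_l(p,.12); hold(.3); st(); f0=state()["ft_force"][2]
for h in np.arange(.012,-.010,-.0015):
    p,_,_=pose(h); move_l(p,.03); f=state()["ft_force"][2]
    if f-f0>4: print("contact",h); break
st()
for n in("side","top"):
    im=get_image(n); pickle.dump(im,open(n+"2.pkl","wb")); cv2.imwrite(f"pics/{n}2.png",im["frame"])
a=cv2.imread("pics/side2.png")[80:330,150:470];b=cv2.imread("pics/top2.png")[60:310,150:470]
cv2.imwrite("pics/c2.png",np.hstack([a,b]))
E
```

```text
t 7.56 p [ 0.5313 -0.0305  0.23  ] F [ 0.9  0.6 -2.7] gap 0.064 ff 30.0
t 8.88 p [ 0.5312 -0.0305  0.1254] F [-0.  -0.2 -2.5] gap 0.0637 ff 30.0
contact -0.0014999999999999961
t 11.38 p [ 0.5313 -0.0306  0.1096] F [ 0.9 -2.2  5.8] gap 0.0636 ff 30.0
```

View pics/c2.png

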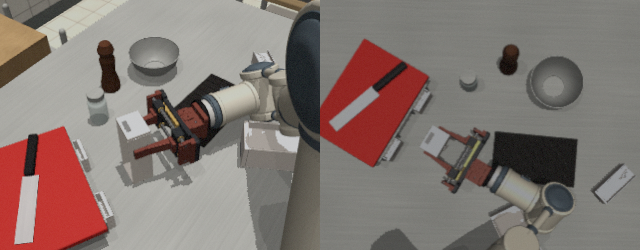

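The tray is standing on its rear end in front of the bay, with contact felt at the expected height. I'll release it, go straight up and regrasp from above and behind at 40°.

```bash
cat >> h.py <<'E'
T2=np.radians(40); GX2,GZ2=-.035,.03
E
python3 - <<'E'
from h import *
p,z,y=tool(S+[0,0,.08],-UP,EX,GX2,GZ2,T2); q=quat(z,-y)
gripper_open(); st()
c=state()["ee_pos"]; move_l(c+[0,0,.005],.05); move_l(c+[0,0,.2],.2); st()
print(ik(p-.15*z,q), ik(p,q), state()["joint_pos"])
for n in("side","top"):
    im=get_image(n); pickle.dump(im,open(n+"3.pkl","wb"))
    P=cloud(im); m=(abs(P[...,0]-S[0])<.07)&(abs(P[...,1]-S[1])<.07)&(P[...,2]>.145)&(P[...,2]<.175)
    r=P[m]; print(n,m.sum(),np.round(np.hstack(cv2.minAreaRect((r[:,:2]*1000).astype(np.float32))),1),np.median(r[:,2]))
O=S+EX*.025; print("expected top centre",O)
b=im["frame"][60:310,150:470]; cv2.imwrite("pics/c3.png",np.hstack([get_image("side")["frame"][80:330,150:470],b]))
E
```

```text
t 12.06 p [ 0.531  -0.0302  0.1082] F [ 0.2  0.4 -1. ] gap 0.0878 ff 0.0
t 13.43 p [ 0.5308 -0.03    0.3069] F [ 0.2  0.4 -0.3] gap 0.0877 ff 0.0
[ 0.28894583  0.4194549   1.00519567 -0.57803732  2.17097496  0.57174736] [ 0.18493569  0.27820512  1.38388875 -0.55494163  1.9148281   0.6158422 ] [-0.80133988 -0.08308063  1.88386337  1.50130886  1.85977136 -0.23777148]
side 714 [527.9 -36.5  51.   65.9  61.1] 0.1600244029979523
top 530 [528.1 -37.8  50.5  63.6  60.5] 0.1593300292137595
expected top centre [ 0.52729958 -0.03739125  0.        ]
```

View pics/c3.png

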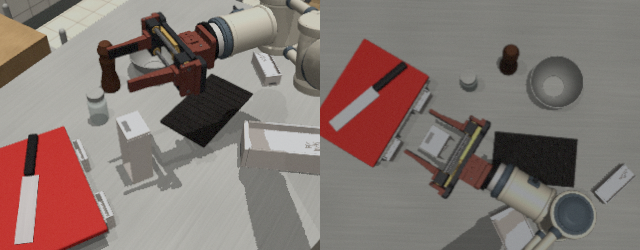

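Standing upright exactly where expected: top centre measured at (0.528, -0.037), height 0.160. Regrasping and tilting it level.

```bash
python3 - <<'E'
from h import *
p,z,y=tool(S+[0,0,.08]+.0005*EX,-UP,EX,GX2,GZ2,T2); q=quat(z,-y)
move_to(p-.15*z+[0,0,.1],q); st(); move_l(p-.12*z,.2); move_l(p,.1); st(); close(); st()
move_l(p+[0,0,.12],.15); st()
lev=lambda d,h: tool(MOUTH+d*EX+[0,0,h],EX,UP,GX2,GZ2,T2)
p,z,y=lev(-.16,.08); q=quat(z,-y); print(ik(p,q),state()["joint_pos"])
try: move_l(p,.12,q)
except Exception as e: print("IKE",e); move_to(p,q)
st()
p,_,_=lev(-.16,.03); move_l(p,.1); st()
for n in("side","top"):
    im=get_image(n); pickle.dump(im,open(n+"4.pkl","wb")); cv2.imwrite(f"pics/{n}4.png",im["frame"])
a=cv2.imread("pics/side4.png")[80:330,150:470];b=cv2.imread("pics/top4.png")[60:310,150:470]
cv2.imwrite("pics/c4.png",np.hstack([a,b]))
E
```

```text
t 15.46 p [0.5731 0.045  0.3208] F [-0.5 -0.2 -0.7] gap 0.0877 ff 0.0
t 17.58 p [ 0.5269 -0.0385  0.1071] F [-0.1  0.4  0.5] gap 0.088 ff 0.0
t 18.08 p [ 0.5267 -0.0387  0.1067] F [1.2 1.  0.5] gap 0.0637 ff 30.0
t 19.03 p [ 0.5263 -0.0387  0.2252] F [ 0.1  0.5 -2.9] gap 0.0634 ff 30.0
[-0.800818   -0.09958772  1.86979249  0.82678296  1.66292171 -0.34395232] [ 0.18553157  0.22850655  1.22988365 -0.60643417  2.08736732  0.49207979]
t 20.75 p [ 0.4931 -0.1     0.1037] F [ 1.1  0.7 -3.4] gap 0.0643 ff 30.0
t 21.4 p [ 0.4927 -0.0999  0.0528] F [ 0.3  0.4 -3.7] gap 0.0638 ff 30.0
```

View pics/c4.png

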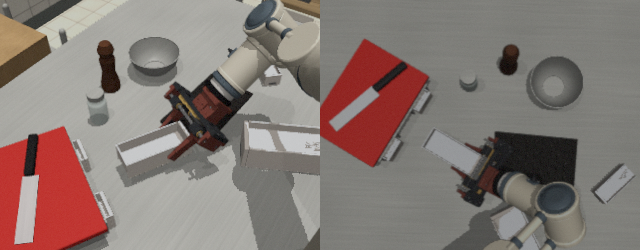

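The tray is now the right way up, with its rear facing the bay. I'll check level and alignment in the stand frame.

```bash
python3 - <<'E'
from h import *
for n in("side","top"):
    im=pickle.load(open(n+"4.pkl","rb")); P=cloud(im); f=im["frame"].astype(int)
    q=P.reshape(-1,3); ok=np.isfinite(q[:,2]); L=np.c_[(q-MOUTH)@EX,(q-MOUTH)@EY,q[:,2]]
    white=(abs(f[...,2]-f[...,0])<25).ravel()&(f[...,2]>60).ravel()
    R=L[ok&white&(L[:,0]>-.15)&(L[:,0]<-.06)&(abs(L[:,1])<.05)&(L[:,2]>.02)&(L[:,2]<.11)]
    fl=R[(abs(R[:,1])<.022)&(R[:,2]<.06)&(R[:,0]<-.09)]
    k=np.polyfit(fl[:,0],fl[:,2],1); print(n,"floor slope deg",np.degrees(k[0]).round(2),"z med",np.median(fl[:,2]).round(4),"expect .046")
    rim=R[R[:,2]>.065]; print(" rear x",np.percentile(R[:,0],99).round(4),"exp -.08; rim z",np.median(rim[:,2]).round(4),"exp .08; y",np.percentile(R[:,1],[1,99]).round(4), np.round(np.hstack(cv2.minAreaRect((R[:,:2]*1000).astype(np.float32))),1))
E
```

```text
side floor slope deg -0.44 z med 0.0492 expect .046
 rear x -0.0791 exp -.08; rim z 0.0751 exp .08; y [-0.0322  0.0325] [-114.5   -0.4   71.2   67.6    0.2]
top floor slope deg 0.26 z med 0.0486 expect .046
 rear x -0.0809 exp -.08; rim z 0.0786 exp .08; y [-0.0321  0.0304] [-114.9   -0.8   63.8   70.2   89.9]
```

Level to within 0.5° and centred to within 1 mm. Lowering it and sliding it in by hand to where the fingers are still clear of the neighbours.

```bash
python3 - <<'E'
from h import *
lev=lambda d,h: tool(MOUTH+d*EX+[0,0,h],EX,UP,GX2,GZ2,T2)[0]
move_l(lev(-.16,.008),.1); hold(.2); f0=state()["ft_force"]; st()
for h in np.arange(.0065,-.004,-.0015):
    move_l(lev(-.16,h),.03)
    if state()["ft_force"][2]-f0[2]>3: print("contact",h); break
h+=.001; move_l(lev(-.16,h),.03); st()
for d in np.arange(-.15,-.0119,.006):
    move_l(lev(d,h),.06); f=state()["ft_force"]-f0
    if abs(f@EX)>10 or abs(f@EY)>10: print("resist",d,f); break
print(d); st()
for n in("side","top"):
    im=get_image(n); pickle.dump(im,open(n+"5.pkl","wb")); cv2.imwrite(f"pics/{n}5.png",im["frame"])
a=cv2.imread("pics/side5.png")[120:320,150:350];b=cv2.imread("pics/top5.png")[80:280,160:360]
cv2.imwrite("pics/c5.png",cv2.resize(np.hstack([a,b]),None,fx=2,fy=2))
E
```

```text
t 22.07 p [ 0.4929 -0.1002  0.0312] F [ 0.8  0.1 -2.7] gap 0.0641 ff 30.0
contact -0.0010000000000000026
t 23.82 p [ 0.4929 -0.1002  0.0232] F [-1.5 -0.6  1.1] gap 0.0636 ff 30.0
-0.011999999999999872
t 29.88 p [0.5645 0.0294 0.0232] F [2.3 1.3 5. ] gap 0.0637 ff 30.0
```

View pics/c5.png

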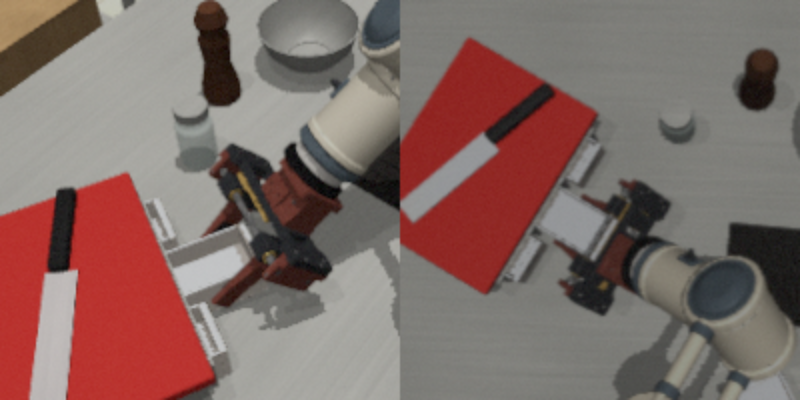

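The tray's rear half is inside the bay, centred between its neighbours. Releasing, then pressing with closed fingertips.

```bash
cat >> h.py <<'E'
TP=np.radians(60); ZP=np.cos(TP)*EX-np.sin(TP)*UP; QP=quat(ZP,-EY)
def push(x,zc=.026): # TCP so that the upper front corner of the tips lies at stand x, height zc
    return MOUTH+x*EX+zc*UP-.010*(np.sin(TP)*EX+np.cos(TP)*UP)-.008*ZP
E
python3 - <<'E'
from h import *
gripper_open(); st()
z=np.cos(T2)*EX-np.sin(T2)*UP; c=state()["ee_pos"]
move_l(c-.04*z,.08); move_l(c-.15*z,.2); close(); st()
p=push(-.125); print(ik(p,QP),state()["joint_pos"])
move_to(p+.06*UP-.02*EX,QP); move_l(p,.12); hold(.2); f0=state()["ft_force"]; st()
for x in list(np.arange(-.115,-.056,.006)): 
    move_l(push(x),.05)
    f=(state()["ft_force"]-f0)@EX
    if f<-8: print("early",x,f); break
print(x); st()
for n in("side","top"):
    im=get_image(n); pickle.dump(im,open(n+"6.pkl","wb")); cv2.imwrite(f"pics/{n}6.png",im["frame"])
a=cv2.imread("pics/side6.png")[120:320,150:350];b=cv2.imread("pics/top6.png")[80:280,160:360]
cv2.imwrite("pics/c6.png",cv2.resize(np.hstack([a,b]),None,fx=2,fy=2))
E
```

```text
t 30.56 p [0.5641 0.0295 0.0227] F [-0.3  0.   0.6] gap 0.0875 ff 0.0
t 33.25 p [ 0.5086 -0.0711  0.1192] F [-0.7 -0.6  0.5] gap 0.0005 ff 0.0
[-0.51531145 -0.1343976   1.89947035  0.5312939   1.40824237 -0.10741966] [-0.73552566 -0.1349027   1.87167583  0.84402587  1.63768272 -0.27589558]
t 34.53 p [ 0.5169 -0.0577  0.029 ] F [0.5 0.8 0.4] gap 0.0006 ff 0.0
-0.06099999999999996
t 37.28 p [ 0.5473 -0.0008  0.0279] F [ 0.4 -0.1  0.3] gap 0.0005 ff 0.0
```

View pics/c6.png

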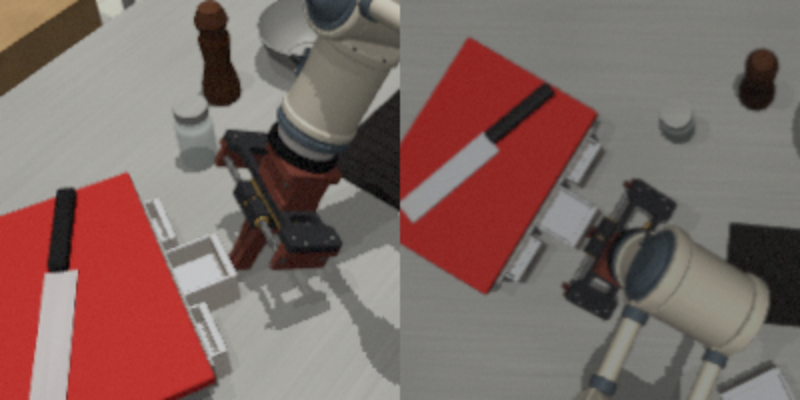

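The fingertips are on the front panel (crop 235,265) and the tray has moved in straight. Pressing on gently, watching the force.

```bash
python3 - <<'E'
from h import *
f0=np.zeros(3); x=-.061; log=[]; o=push(0)
for i in range(60):
    x+=.002 if x<-.024 else .001
    if x>.002: break
    move_l(push(x),.03); s=state(); f=s["ft_force"]; fx=-f@EX
    log.append((round(x*1000),round(((s["ee_pos"]-o)@EX)*1000,1),round(fx,1),round(f@EY,1)))
    if fx>15: hold(.1); print("stop",x,-state()["ft_force"]@EX); break
print(log); st()
move_l(push(x-.03),.05); move_l(push(-.09),.15); hold(.3); st()
for n in("side","top"):
    im=get_image(n); pickle.dump(im,open(n+"7.pkl","wb")); cv2.imwrite(f"pics/{n}7.png",im["frame"])
    P=cloud(im); q=P.reshape(-1,3); L=np.c_[(q-MOUTH)@EX,(q-MOUTH)@EY,q[:,2]]
    m=np.isfinite(L[:,2])&(L[:,0]>-.075)&(L[:,0]<-.005)&(L[:,2]>.012)&(L[:,2]<.055)
    for lo,hi in((-.11,-.048),(-.031,.031),(.048,.11)):
        g=L[m&(L[:,1]>lo)&(L[:,1]<hi)]; print(n,lo,len(g),np.percentile(g[:,0],[2,5,20]).round(4))
a=cv2.imread("pics/side7.png")[120:320,150:350];b=cv2.imread("pics/top7.png")[80:280,160:360]
cv2.imwrite("pics/c7.png",cv2.resize(np.hstack([a,b]),None,fx=2,fy=2))
E
```

```text
stop -0.0029999999999999515 17.356372070523403
[(-59, np.float64(-59.0), np.float64(-0.1), np.float64(0.3)), (-57, np.float64(-56.9), np.float64(0.6), np.float64(-0.0)), (-55, np.float64(-55.3), np.float64(4.2), np.float64(-0.6)), (-53, np.float64(-53.4), np.float64(5.2), np.float64(-0.0)), (-51, np.float64(-51.3), np.float64(4.8), np.float64(-0.7)), (-49, np.float64(-49.3), np.float64(4.8), np.float64(-0.6)), (-47, np.float64(-47.4), np.float64(5.4), np.float64(0.2)), (-45, np.float64(-45.4), np.float64(4.4), np.float64(-0.1)), (-43, np.float64(-43.4), np.float64(5.2), np.float64(-0.9)), (-41, np.float64(-41.4), np.float64(5.3), np.float64(-0.9)), (-39, np.float64(-39.4), np.float64(5.1), np.float64(-0.3)), (-37, np.float64(-37.5), np.float64(5.7), np.float64(-0.7)), (-35, np.float64(-35.5), np.float64(6.1), np.float64(0.1)), (-33, np.float64(-33.5), np.float64(6.0), np.float64(-0.9)), (-31, np.float64(-31.6), np.float64(6.0), np.float64(0.2)), (-29, np.float64(-29.6), np.float64(5.7), np.float64(-0.8)), (-27, np.float64(-27.6), np.float64(6.7), np.float64(-0.9)), (-25, np.float64(-
[... 994 characters left out ...]
np.float64(-0.4)), (-7, np.float64(-8.0), np.float64(8.1), np.float64(-0.1)), (-6, np.float64(-7.0), np.float64(8.8), np.float64(0.0)), (-5, np.float64(-6.0), np.float64(8.9), np.float64(-0.1)), (-4, np.float64(-5.7), np.float64(12.3), np.float64(1.3)), (-3, np.float64(-5.5), np.float64(17.6), np.float64(1.8))]
t 47.23 p [0.5745 0.0472 0.0277] F [-10.5 -14.1   6.5] gap 0.0002 ff 8.8
t 48.82 p [ 0.5334 -0.026   0.0279] F [0.4 0.6 0.2] gap 0.0002 ff 0.0
side -0.11 146 [-0.0178 -0.0174 -0.0153]
side -0.031 193 [-0.0187 -0.0182 -0.0157]
side 0.048 194 [-0.0176 -0.0171 -0.015 ]
top -0.11 132 [-0.0183 -0.018  -0.0175]
top -0.031 121 [-0.0212 -0.0207 -0.0191]
top 0.048 131 [-0.0204 -0.0199 -0.0195]
```

View pics/c7.png

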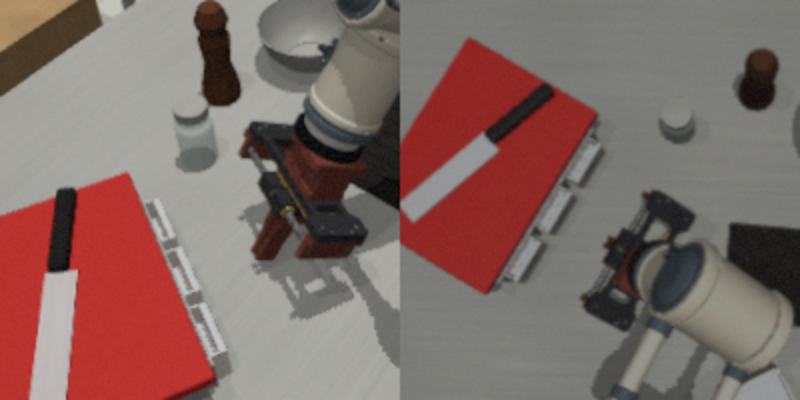

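The three fronts (crop at (160,222), (185,275) and (208,330)) are level within about 1 mm, so the tray is latched and the robot is clear. Handing in.

```bash
python3 - <<'E'
from h import *
move_l(push(-.13,.06),.15); print(job_done()); st()
E
```

```text
the job is handed in; nothing more can be done
None
the job is handed in; nothing more can be done
```

The tray is right side up and latched in the middle bay, its front level with its neighbours' to about 1–2 mm in the last camera check; the job is handed in and no verdict was shown.

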